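# Top up the case column and jack the lift deck

### The job

Stack the spare closed case squarely on top of the two-case column on the lift deck and let go of it. Then set the hand jack flat on the table with its saddle centred under the ring-marked lift point on the deck's tongue, pump the handle one full stroke down and let it come all the way back up, then press it fully down again. Finish holding the handle down, so that the jack alone keeps the loaded deck raised for the roller outfeed; leave the bowl and the two lens barrels where they are.

Things in the scene. Friction and masses are not known exactly. Their poses are not given: they have to be found in the camera images.
- spare: the loose closed white plastic case lying flat on the table, 130 (its x) x 60 (its y) x 42 mm (z), about 0.22 kg (0.15 to 0.31); origin at the centre of its underside; the same from either end
- case_mid: upper one of the two identical white cases already stacked on the deck (same size and axes as the spare); origin at the centre of its underside, so its top face is 42 mm above it; the spare goes on this one
- case_low: lower case of the column, standing on the deck (same size and axes)
- stand: fixed lift stand; origin on the table under the deck's centre. Deck 180 (x) x 110 mm (y), top 76 mm up when down, slides vertically between two posts (at x +-108 mm, 135 mm tall). Its tongue sticks out to the stand's -y, ending 135 mm from the origin in a round plate, top 74 mm up, radius 28 mm; free space below it. Beyond the deck, on +y, a fixed roller outfeed, 94 mm high
- lift_point (a point): the lift point: centre of the flat round rubber pad (radius 24 mm) under the tongue's end, marked on top by a dark ring and bolt head; the pad's underside, this point, is 64 mm above the table with the deck down
- deck (a joint): height of the deck above its rest, m: 0 down, about 0.018 with the jack under the lift point and its handle fully down; deck and three cases weigh about 15 N
- jack: loose grey hand jack, 0.9 kg; origin on its underside, below the saddle. Flat base from x -195 to +30 mm, 70 mm wide, 8 mm thick; handle towards its -x. Grip it by two upright cheeks beside the handle: 44 mm over their outer faces (in y), x -106 to -50 mm, top 52 mm up, near the centre of mass. Carry or slide it. In use its handle points away from the deck (jack x along the stand's +y)
- saddle_top (a point): centre of the top of the jack's round saddle (radius 22 mm), 50 mm above the table with the handle up (14 mm below the lift pad); it rises 71 mm per rad of handle, 32 mm at full stroke
- pump (a joint): angle of the jack's handle, rad: 0 up (its spring, and the load, push it back there), 0.45 fully down at its stop. It turns about a level pin 35 mm behind (-x) and 32 mm above the jack's origin; at 0 it rises at 0.42 rad towards the jack's -x, fully down it is about level
- pedal (a point): centre of the top of the rubber pedal (34 x 36 mm, 10 thick) at the handle's end, 160 mm from the pin: 179 mm behind the jack's origin and 102 mm above the table when up, 195 mm behind and 32 mm high when fully down. Pressing takes 2 to 3 N unloaded, about 8 to 12 N with the loaded deck; the base reaches under it, so the jack does not tip
- bowl: bystander: clear plastic bowl, 84 mm across, 40 mm high
- barrel_a: bystander: small black lens barrel standing on the table, 26 mm across, 30 mm tall
- barrel_b: bystander: a second such barrel
Mind the look-alikes: they are no part of the job. Leave any green look-alike of the jack alone.

How it is judged (in metres and radians):
On the way, in this order (a step that is already met when the one before it is completed fails the run):
1. the spare case rests squarely on the column, let go, with the deck still down (x of spare in the frame of case_mid between -0.01 and 0.01 m and y of spare in the frame of case_mid between -0.01 and 0.01 m and z of spare in the frame of case_mid between 0.038 and 0.046 m and angle between the x axis of spare and the x axis of case_mid, either way round below 0.12 rad and angle between spare's own z axis and vertical below 0.06 rad and z of case_mid in the frame of case_low above 0.038 m and horizontal distance between case_mid and case_low below 0.012 m and horizontal distance between case_low and stand below 0.025 m and contact force between the fingers and spare below 0.2 N and value of joint deck below 0.003 m), for 0.2 s.
2. the jack stands on the table, handle up, with its saddle under the lift point (horizontal distance between saddle_top and lift_point below 0.012 m and height (world z) of jack below 0.004 m and angle between jack's own z axis and vertical below 0.04 rad and value of joint pump below 0.1 rad and value of joint deck below 0.003 m), for 0.2 s.
3. first stroke: handle fully down, deck raised (value of joint pump above 0.4 rad and value of joint deck above 0.012 m), for 0.1 s.
4. handle back up, deck down (value of joint pump below 0.08 rad and value of joint deck below 0.003 m), for 0.1 s.
At the end, for the whole second after the job is handed in: Fingers hold the handle down (over 0.40 rad, 2 N); deck up 12 mm or more, carried by the jack (5 N), untouched by the robot; jack flat on the table, saddle within 12 mm of the lift point in plan; spare case still, let go, level on the column within 10 mm and 0.12 rad (all of step 3 and horizontal distance between saddle_top and lift_point below 0.012 m and height (world z) of jack below 0.004 m and angle between jack's own z axis and vertical below 0.04 rad and x of spare in the frame of case_mid between -0.01 and 0.01 m and y of spare in the frame of case_mid between -0.01 and 0.01 m and z of spare in the frame of case_mid between 0.038 and 0.046 m and angle between the x axis of spare and the x axis of case_mid, either way round below 0.12 rad and angle between spare's own z axis and vertical below 0.06 rad and z of case_mid in the frame of case_low above 0.038 m and horizontal distance between case_mid and case_low below 0.012 m and horizontal distance between case_low and stand below 0.025 m and contact force between the fingers and jack above 2 N and contact force between jack and stand above 5 N and contact force between each of the arm, the fingers and stand below 0.5 N and contact force between each of the arm, the fingers and spare below 0.2 N and linear speed of each of spare, jack below 0.02 m/s); the arm keeps its last pose, push and grip.
It fails at once if a bystander is pushed more than 30 mm (distance of any of bowl, barrel_a, barrel_b from where it was at the start of the episode above 0.03 m).
It fails at once if the robot lifts the deck itself (value of joint deck above 0.006 m and contact force between jack and stand below 0.5 N and contact force between any of the arm, the fingers and stand above 2 N).
It also fails if it takes over 72 s, if anything falls off the work surface, if the arm or the gripper's body presses on something with over 40 N, if the wrist force passes 120 N, or if a joint passes its speed limit or range.

### The arm

A 6-joint arm with a two-finger parallel gripper is mounted at the origin on the work surface. World frame = base frame: x ahead of the robot, y to its left, z up, the work surface at z = 0. Lengths are in mm, angles in rad, forces in N, time in s.
With the tool pointing down it reaches from about 350 to 925 mm from the base axis. Payload 6.4 kg.
Tool frame: the origin (TCP) lies at the very end of the fingers, on their centre line; the grasp point (between the pads) lies 19 mm behind it (ctrl.hold_point_z is the distance from the TCP to the grasp point, in mm); z points along the fingers, y is the line along which they close (so a half turn about z gives the same grasp; the last joint's range is limited). The gripper opens to 85 mm and grips with 20 to 120 N. Pads are 22 mm wide; open, the fingers measure 114 mm over their backs; the gripper's body (76 mm by 85 mm) begins 54 mm behind the grasp point. The pads swing forward as they close: fully open they stand 13 mm farther back than shut.
Start: joints at [1.163, 0.245, 1.558, -0, 1.339, -0.174], TCP at [150.586, 632.327, 231.29] pointing down, gripper open.
Joint ranges: [-3.13, 3.13], [-1.02, 2.26], [0.13, 2.54], [-0.95, 4.09], [0.21, 2.88], [-2.74, 2.74]. Speed limits (rad/s): [2.57, 2.57, 3.14, 3.14, 3.14, 3.14].

### API

Orientations are given as a 3x3 rotation matrix whose columns are the frame's x, y, z axes.
In Python, from station import telemetry, optics, ctrl gives the robot as it stands.
- The arm moves only by the tool jog_arm, never from a script. Its argument "moves" is a list of rows, each an object with "offset": the shift along the world's x, y, z in cm, a list of three; "spin": the turn about the world's z in rad. In form: [{"offset": [dx, dy, dz], "spin": spin}, ...]. A call has 1 to 5 rows; each row is the pose to reach, as a shift and turn from the pose commanded when the call began; what a row does not reach only later rows make up. A row lasts 1/12 s, in which the tool goes at most 41.7 mm and 7.16 degrees, less where a joint would pass 70% of its speed; a pose out of reach is approached as far as the arm can. A call with a gripper value outside its range is refused whole. "gripper" is the opening, from 0 (shut) to 1 (fully open), set as the call begins (left out, the last holds). The fingers move at their own pace and stop on an object; the grip force is fixed at half the most. Time passes only in rows, so rows that repeat a pose let the fingers close. It gives the time, the measured TCP pose, the force, the opening and the grip force at its end, in the units of the state.
- telemetry.get_obs(): the state, without advancing time (a new reading comes with each control period).
- optics.capture(name): name is "scene" or "top"; returns a dict with "frame" (480x640x3 uint8, blue, green, red), "z_map" (480x640 float32, mm along the optical axis (not along the pixel's ray), 0 where there is no reading), "fovy" (degrees; the focal length in pixels is half the picture's height over the tangent of half this angle, whatever the lens; pixels are square), "cx", "cy" (the principal point, pixels), "xyz" and "orientation" of the camera in the world. Camera axes: x right, y down, z forward; pixel columns grow to the right and rows downward; lengths in mm; the calibration is good to about 2 mm. A picture is of the moment at which its call begins.
- ctrl.hand_in(): hands the job in; it is judged then, once.
The state is a dict: "t": time; "joint_positions": joint angles; "joint_vel": joint speeds; "joint_efforts": joint torques, N m; "eef_pos": TCP position; "orientation": TCP orientation; "force": force on the tool from outside, world axes, zero at the start; "torque": the same for the moment, N m; "finger_gap": opening from 0.0 (shut) to 1.0 (fully open); "grip_force": force on a finger pad.
Only numpy, scipy, OpenCV 4.12 (cv2) and the standard library are available. Lean on these libraries where they do the work, as an engineer would, in place of code of your own. Each camera call takes 0.05 s, during which the arm holds its last target. There are 200 camera calls.

## Working session

There is one attempt and no reset: what is moved stays moved. The work goes in short steps, Python scripts to look and compute and a tool call to move; the robot and the scene stay as the last step left them, time stands still between calls to the robot, and variables do not carry over. Pictures are saved under pics/ and viewed, at most 10 in all, crops included, and the job is handed in when it is done.

Besides the shell and the picture viewer there is one more tool, called after "Call:" as a command line: name --argument value ..., lists and objects as JSON in quotes. jog_arm: Moves the arm, as the interface text tells. Its arguments: {"type":"object","properties":{"moves":{"type":"array"},"gripper":{"type":"number"}},"required":["moves"]}

```bash
mkdir -p pics; ls
cat > h.py <<'E'
import numpy as np, cv2
from station import telemetry, optics, ctrl
def cap(n):
    c=optics.capture(n); c['f']=240/np.tan(np.radians(c['fovy'])/2)
    c['R']=np.array(c['orientation']).reshape(3,3); c['p']=np.array(c['xyz']); return c
def cloud(c):
    v,u=np.mgrid[:480,:640]; z=c['z_map']
    P=np.stack([(u-c['cx'])/c['f']*z,(v-c['cy'])/c['f']*z,z],-1)
    W=P@c['R'].T+c['p']; W[z<=0]=np.nan; return W
def ray(c,u,v,h):
    d=c['R']@np.array([(u-c['cx'])/c['f'],(v-c['cy'])/c['f'],1]); return c['p']+d*(h-c['p'][2])/d[2]
E
python3 - <<'E'
from h import *
import pickle
D={}
for n in('scene','top'):
    c=cap(n);D[n]=c;cv2.imwrite(f'pics/{n}0.png',c['frame']);print(n,c['p'],c['R'].round(3).tolist(),c['f'],c['cx'],c['cy'],(c['z_map']>0).mean())
pickle.dump(D,open('d0.pkl','wb'))
o=telemetry.get_obs();print({k:np.round(v,3).tolist() for k,v in o.items()},ctrl.hold_point_z)
E
```

```text
pics
scene [1145.93806977  -45.00835438  954.86528546] [[-0.124, 0.792, -0.598], [0.992, 0.089, -0.087], [-0.016, -0.604, -0.797]] 459.660259023494 325.8170577612101 240.3923945090464 0.9960026041666666
top [ 415.37190383 -140.69851279 1398.90267691] [[-0.01, -0.998, 0.06], [-1.0, 0.01, -0.002], [0.001, -0.06, -0.998]] 501.182387189734 319.3502380661136 238.81717995496547 0.9960384114583334
{'t': 0.1, 'joint_positions': [1.163, 0.246, 1.559, 0.0, 1.339, -0.174], 'joint_vel': [-0.0, 0.001, -0.004, -0.0, 0.002, 0.001], 'joint_efforts': [0.0, -43.067, -32.713, -0.0, 0.003, -0.0], 'eef_pos': [150.394, 631.834, 230.271], 'orientation': [[-0.973, 0.232, -0.001], [0.232, 0.973, -0.002], [0.0, -0.002, -1.0]], 'force': [0.25, -0.471, 0.538], 'torque': [-0.005, 0.057, 0.041], 'grip_force': 0.0, 'finger_gap': 1.001} 18.700000000000003
```

View pics/scene0.png

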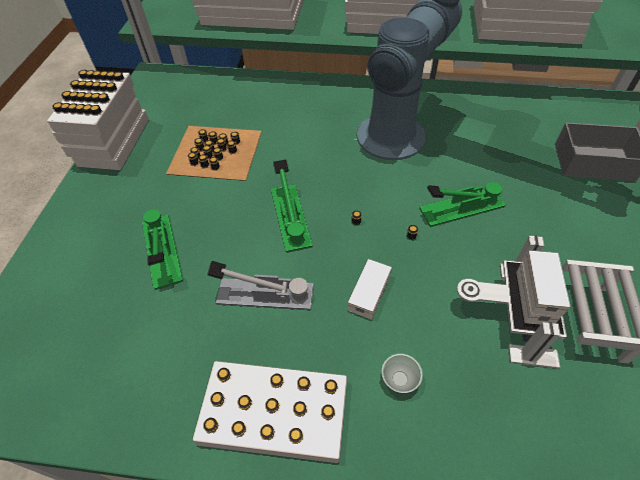

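View pics/top0.png

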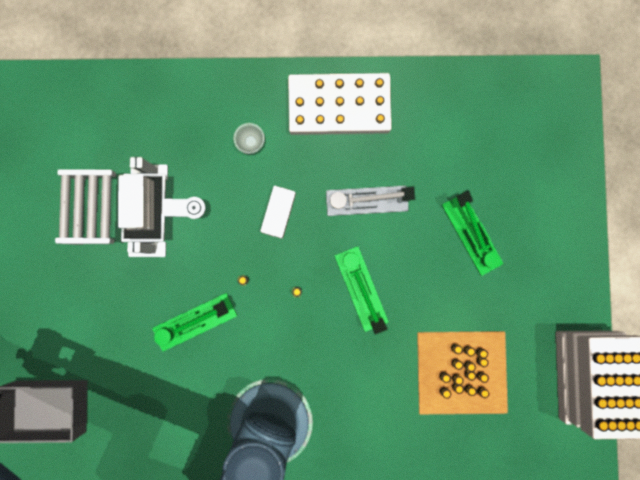

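The scene view shows the grey jack at (265,290), the spare case at (370,289), the stand column at (545,285) with the ring tongue at (470,289), and the barrels at (356,216) and (412,231). The bowl is at (401,375). In the top view the same things are at (368,200), (278,212), (135,205), ring (194,208), and bowl (249,138).

Jack candidates in the top view: green at (195,320), (362,290) and (472,235), grey at (368,200). Only the grey one fits. For the spare, the candidates are the plain white box at (278,212), the barrel tray at (340,103) and the column at (135,205). The loose plain box fits.

Run:
```python
from h import *
import pickle
D=pickle.load(open('d0.pkl','rb'))
cr=D['top']['frame'][150:260,50:430]; cv2.imwrite('pics/crop1.png',cv2.resize(cr,None,fx=2.1,fy=2.1,interpolation=cv2.INTER_CUBIC))
def rect(P):
    (c,s,a)=cv2.minAreaRect(P.astype(np.float32)); return np.round(c,1),np.round(s,1),round(a,1)
for n,c in D.items():
    W=cloud(c);hsv=cv2.cvtColor(c['frame'],cv2.COLOR_BGR2HSV);S=hsv[...,1];V=hsv[...,2]
    X,Y,Z=W[...,0],W[...,1],W[...,2]
    def show(name,m):
        m=cv2.morphologyEx(m.astype(np.uint8),cv2.MORPH_OPEN,np.ones((2,2)))
        k,l,st,_=cv2.connectedComponentsWithStats(m)
        for i in range(1,k):
            if st[i,4]>25:
                q=l==i;P=W[q]; print(n,name,st[i],'z',np.median(Z[q]).round(1),'mean',P.mean(0).round(1),rect(P[:,:2]))
    b=(S<60)
    def box(x0,x1,y0,y1,z0,z1): return (X>x0)&(X<x1)&(Y>y0)&(Y<y1)&(Z>z0)&(Z<z1)
    show('table',box(380,600,60,90,-20,20))
    show('spare',b&box(380,600,-100,100,34,50))
    show('coltop',box(300,650,200,600,150,170))
    show('ring',box(380,600,100,260,66,84))
    show('deckposts',box(300,700,260,430,125,145))
    show('jack sad',(S<70)&box(380,600,-400,-110,44,60))
    show('jack base',(S<70)&box(380,600,-420,-110,4,16))
    show('pedal',box(380,600,-450,-300,85,115))
    for nm,(x,y) in dict(bowl=(650,40),).items(): show(nm,box(560,720,-50,150,15,60))
    show('barr',box(200,400,-50,120,20,40)&(S<255))
```

```text
scene table [407 235  13  73 885] z nan mean [nan nan nan] (array([493.5,  77.1]), array([217.2,  29.8]), 0.1)
scene spare [354 261  38  34 830] z nan mean [nan nan nan] (array([548.3, -19.5]), array([ 24.3, 134.6]), 57.0)
scene coltop [ 528  252   42   53 1590] z nan mean [nan nan nan] (array([538.2, 376.3]), array([ 87.2, 277.5]), 46.6)
scene ring [458 280  45  20 642] z 74.3 mean [583.4 213.6  74.5] (array([581.8, 213.9]), array([95.1, 43.8]), 88.5)
scene deckposts [528 236  17  13 177] z 134.1 mean [476.9 332.5 124.8] (array([433.2, 368. ]), array([ 33. , 162.7]), 50.7)
scene deckposts [525 258  41  58 347] z nan mean [nan nan nan] (array([610.4, 345.1]), array([135.3, 115.9]), 73.1)
scene deckposts [542 323  18  10 145] z 134.8 mean [691.4 325.7 132. ] (array([682.4, 342.9]), array([26.9, 74.6]), 29.9)
scene jack sad [255 276  24   5  82] z 48.3 mean [ 589.9 -268.4   48.1] (array([ 581.7, -270.4]), array([34.3, 54.5]), 23.9)
scene jack sad [292 279  16   7  85] z 49.9 mean [ 593.5 -188.9   48.4] (array([ 585.7, -181.4]), array([32.3, 49.9]), 59.5)
scene jack base [221 279  48  1
[... 1682 characters left out ...]
jack base [378 203  31  10 266] z 8.7 mean [ 584.6 -350.4    8.4] (array([ 584.5, -350. ]), array([25.8, 86.6]), 0.5)
top jack base [328 204  24  12 168] z nan mean [nan nan nan] (array([ 579.9, -199.9]), array([64.8, 30.3]), 88.1)
top jack base [353 208  24   7 116] z 8.6 mean [ 574.8 -269.5    7.6] (array([ 575.3, -269.7]), array([13.3, 65.3]), 3.1)
top pedal [403 198  13   4  38] z 97.8 mean [ 599.1 -384.7   61. ] (array([ 599.6, -388.7]), array([10.5, 53.4]), 15.5)
top bowl [266 187  20  31 456] z 43.4 mean [593.9 -29.6  43.5] (array([597.9, -24.6]), array([52. , 82.1]), 89.5)
top barr [239 277  10   9  73] z 30.1 mean [384.6  65.2  25.7] (array([384.1,  65.8]), array([22.7, 21.9]), 0.2)
```

View pics/crop1.png

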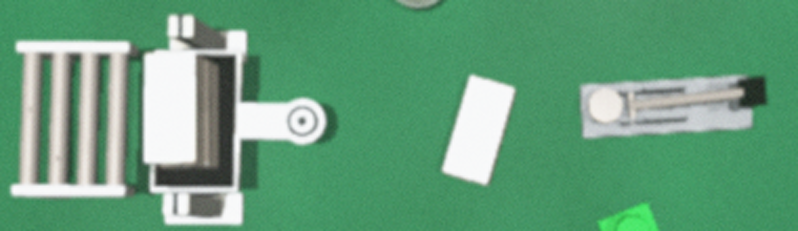

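Run:
```python
from h import *
import pickle
D=pickle.load(open('d0.pkl','rb'))
def rep(n,name,c,m,h,close=0):
    W=cloud(c);m=m.astype(np.uint8)
    m=cv2.morphologyEx(m,cv2.MORPH_OPEN,np.ones((3,3)))
    if close:m=cv2.morphologyEx(m,cv2.MORPH_CLOSE,np.ones((close,close)))
    cs,_=cv2.findContours(m,cv2.RETR_EXTERNAL,cv2.CHAIN_APPROX_NONE)
    if not cs: print(n,name,'none');return
    k=max(cs,key=cv2.contourArea)
    P=np.array([ray(c,u,v,h)[:2] for u,v in k[:,0]],np.float32)
    r=cv2.minAreaRect(P);M=cv2.moments(P[:,None]);q=np.zeros_like(m);cv2.drawContours(q,[k],-1,1,-1)
    q=cv2.erode(q,np.ones((3,3)))
    print(n,name,'z',np.nanmedian(W[...,2][q>0]).round(1),'centroid',round(M['m10']/M['m00'],1),round(M['m01']/M['m00'],1),'rect',np.round(r[0],1),np.round(r[1],1),round(r[2],1),'circ',np.round(cv2.minEnclosingCircle(P)[0],1),'pix',cv2.boundingRect(k))
for n,c in D.items():
    W=cloud(c);hsv=cv2.cvtColor(c['frame'],cv2.COLOR_BGR2HSV);S=hsv[...,1];V=hsv[...,2]
    X,Y,Z=[np.nan_to_num(W[...,i],nan=-999) for i in range(3)]
    box=lambda x0,x1,y0,y1,z0,z1:(X>x0)&(X<x1)&(Y>y0)&(Y<y1)&(Z>z0)&(Z<z1)
    w=(S<50)
    rep(n,'spare',c,w&box(450,700,-120,80,30,55),42)
    rep(n,'spareV',c,w&(V>225)&box(450,700,-120,80,10,55),42)
    rep(n,'coltop',c,box(480,680,290,420,152,172),160)
    rep(n,'colsideV',c,(V>230)&w&box(480,680,290,420,150,175),160)
    rep(n,'ringplate',c,w&box(500,700,170,228,62,84),74,5)
    rep(n,'ringdark',c,(V<110)&box(540,640,150,240,62,84),74,7)
    rep(n,'saddle',c,w&box(540,660,-230,-150,44,56),50)
    rep(n,'jackbase',c,(S<60)&box(500,700,-420,-130,3,120),8,5)
    rep(n,'pedal',c,(V<70)&box(500,700,-420,-320,60,130),102)
    rep(n,'cheeks',c,(S<80)&box(500,700,-300,-230,40,56),52)
    rep(n,'posts+x',c,box(660,760,300,400,125,145),135)
    rep(n,'posts-x',c,box(430,500,300,400,125,145),135)
    rep(n,'bowl',c,box(650,900,-60,150,12,60),40,5)
```

```text
scene spare z 41.8 centroid 579.0 -28.1 rect [579.8 -28.1] [ 61.6 137.3] 73.3 circ [579.7 -27. ] pix (348, 260, 43, 53)
scene spareV z 41.9 centroid 575.2 -27.4 rect [575.8 -27. ] [ 56.5 126.7] 73.3 circ [575.5 -27.9] pix (350, 260, 40, 50)
scene coltop z 159.8 centroid 594.4 325.9 rect [594.8 325.8] [134.2  62.9] 0.5 circ [594.6 326. ] pix (528, 251, 41, 57)
scene colsideV none
scene ringplate z 74.7 centroid 585.9 198.7 rect [586.  199.4] [57.9 57.5] 0.0 circ [585.4 199.4] pix (460, 279, 28, 23)
scene ringdark z 79.2 centroid 582.3 193.9 rect [582.4 193.9] [6.5 9. ] 86.5 circ [582.4 193.9] pix (469, 287, 4, 4)
scene saddle z 50.0 centroid 605.2 -191.6 rect [ 605.  -191.3] [42.9 42. ] 6.6 circ [ 605.1 -191.3] pix (289, 278, 19, 17)
scene jackbase z 11.7 centroid 599.2 -285.8 rect [ 597.5 -293.9] [270.5 111. ] 87.0 circ [ 585.9 -293.3] pix (211, 262, 102, 47)
scene pedal z 102.6 centroid 615.7 -371.9 rect [ 615.7 -371.1] [41.9 33.8] 3.9 circ [ 615.9 -371.4] pix (208, 262, 17, 17)
scene cheeks z 50.1 centroid 629.8 -267.9 rect [ 629.9 -268.1] [11.5 56.4] 2.7 circ [ 628.7 -268.1] pix (
[... 1119 characters left out ...]
.9 centroid 605.8 -276.3 rect [ 606.1 -276.4] [ 71.2 224.4] 2.4 circ [ 603.9 -276.6] pix (327, 186, 81, 29)
top pedal z 104.4 centroid 609.7 -376.4 rect [ 610.6 -374.9] [26.1 31.8] 88.8 circ [ 610.6 -373.6] pix (403, 187, 11, 13)
top cheeks z 49.5 centroid 603.4 -247.3 rect [ 603.1 -247. ] [19.  10.9] 89.4 circ [ 603.1 -247. ] pix (354, 197, 8, 5)
top posts+x z 136.3 centroid 691.5 322.0 rect [692.  321.4] [33.4 25.8] 89.4 circ [691.9 321.3] pix (130, 157, 14, 11)
top posts-x z 136.3 centroid 476.9 325.1 rect [477.5 325.3] [25.6 30.3] 0.7 circ [476.4 325.3] pix (128, 241, 13, 11)
top bowl z 17.6 centroid 777.5 48.8 rect [777.9  49.3] [79.7 81. ] 89.8 circ [777.7  48.8] pix (234, 123, 30, 30)
```

The two views agree within about 4 mm and the heights match the text. The spare is at (576,−29), yaw −16.7°, top 42 mm. The column top is at (592,325.7), yaw 0.5°, 160 mm high. Moving to the spare.

Call:
jog_arm --moves '[{"offset":[2.2,-3.4,0],"spin":-0.02},{"offset":[4.4,-6.8,0],"spin":-0.04},{"offset":[6.6,-10.2,0],"spin":-0.058},{"offset":[8.8,-13.6,0],"spin":-0.058},{"offset":[11,-17,0],"spin":-0.058}]' --gripper 1

```text
t: 0.52
eef_pos: [260.9, 460.5, 230.7]
orientation: [[-0.958, 0.287, -0.0], [0.287, 0.958, -0.001], [0.0, -0.001, -1.0]]
force: [1.4, 0.7, 0.2]
finger_gap: 0.997
grip_force: 0.0
```

Call:
jog_arm --moves '[{"offset":[2.2,-3.4,0],"spin":0},{"offset":[4.4,-6.8,0],"spin":0},{"offset":[6.6,-10.2,0],"spin":0},{"offset":[8.8,-13.6,0],"spin":0},{"offset":[11,-17,0],"spin":0}]'

```text
t: 0.93
eef_pos: [370.9, 290.5, 231.0]
orientation: [[-0.958, 0.287, -0.0], [0.287, 0.958, -0.0], [0.0, -0.0, -1.0]]
force: [0.0, 0.6, 0.5]
finger_gap: 0.999
grip_force: 0.0
```

Call:
jog_arm --moves '[{"offset":[2.2,-3.4,0],"spin":0},{"offset":[4.4,-6.8,-1],"spin":0},{"offset":[6.6,-10.2,-2],"spin":0},{"offset":[8.8,-13.6,-3],"spin":0},{"offset":[11,-17,-4],"spin":0}]'

```text
t: 1.35
eef_pos: [481.0, 120.5, 190.8]
orientation: [[-0.958, 0.288, 0.0], [0.288, 0.958, 0.0], [-0.0, 0.0, -1.0]]
force: [0.6, 0.5, -0.2]
finger_gap: 1.0
grip_force: 0.0
```

Call:
jog_arm --moves '[{"offset":[1.9,-3,-1],"spin":0},{"offset":[3.8,-6,-2],"spin":0},{"offset":[5.7,-9,-3.5],"spin":0},{"offset":[7.6,-12.2,-5],"spin":0},{"offset":[9.5,-15.1,-7],"spin":0}]'

```text
t: 1.77
eef_pos: [576.7, -30.6, 121.3]
orientation: [[-0.958, 0.288, 0.002], [0.288, 0.958, -0.001], [-0.002, 0.0, -1.0]]
force: [0.9, 0.1, 0.6]
finger_gap: 0.996
grip_force: 0.0
```

Call:
jog_arm --moves '[{"offset":[0,0,-3],"spin":0},{"offset":[0,0,-6],"spin":0},{"offset":[0,0,-8.5],"spin":0},{"offset":[0,0,-10.5],"spin":0},{"offset":[0,0,-11.1],"spin":0}]'

```text
t: 2.18
eef_pos: [572.3, -27.9, 6.2]
orientation: [[-0.958, 0.288, -0.007], [0.288, 0.958, 0.002], [0.007, -0.0, -1.0]]
force: [-0.0, 0.2, -0.1]
finger_gap: 1.002
grip_force: 0.0
```

Call:
jog_arm --moves '[{"offset":[0,0,0],"spin":0},{"offset":[0,0,0],"spin":0},{"offset":[0,0,0],"spin":0},{"offset":[0,0,0],"spin":0},{"offset":[0,0,0],"spin":0}]' --gripper 0.3

```text
t: 2.6
eef_pos: [576.5, -28.7, 11.8]
orientation: [[-0.958, 0.287, 0.003], [0.287, 0.958, -0.001], [-0.003, 0.0, -1.0]]
force: [0.1, 0.4, 2.6]
finger_gap: 0.69
grip_force: 68.1
```

Call:
jog_arm --moves '[{"offset":[0,0,3],"spin":0.0},{"offset":[0,0,7],"spin":0},{"offset":[0,0,11],"spin":0.1},{"offset":[0,0,15],"spin":0.2},{"offset":[0,1,19],"spin":0.3}]'

```text
t: 3.02
eef_pos: [575.0, -19.4, 202.4]
orientation: [[-1.0, -0.012, 0.0], [-0.012, 1.0, -0.001], [-0.0, -0.001, -1.0]]
force: [1.6, -0.4, -2.8]
finger_gap: 0.689
grip_force: 67.7
```

Call:
jog_arm --moves '[{"offset":[0.2,3.5,1],"spin":0},{"offset":[0.4,7,1.5],"spin":0},{"offset":[0.6,11,2],"spin":0},{"offset":[0.8,15,2],"spin":0},{"offset":[1,19,2],"spin":0}]'

```text
t: 3.43
eef_pos: [585.2, 173.3, 221.2]
orientation: [[-1.0, -0.008, 0.001], [-0.008, 1.0, 0.0], [-0.001, 0.0, -1.0]]
force: [0.8, 0.5, -4.3]
finger_gap: 0.693
grip_force: 67.7
```

Call:
jog_arm --moves '[{"offset":[0.2,4,0],"spin":0},{"offset":[0.4,8,0],"spin":0},{"offset":[0.6,12,0],"spin":0},{"offset":[0.6,14.5,0],"spin":0},{"offset":[0.6,15.5,0],"spin":0}]'

```text
t: 3.85
eef_pos: [590.3, 330.2, 220.1]
orientation: [[-1.0, -0.012, -0.0], [-0.012, 1.0, 0.001], [0.0, 0.001, -1.0]]
force: [0.2, 0.2, -3.4]
finger_gap: 0.692
grip_force: 67.7
```

Call:
jog_arm --moves '[{"offset":[0,0,-1],"spin":0},{"offset":[0,0,-2],"spin":0},{"offset":[0,0,-3],"spin":0},{"offset":[0,0,-4],"spin":0},{"offset":[0,0,-4],"spin":0}]'

```text
t: 4.27
eef_pos: [589.9, 324.3, 176.2]
orientation: [[-1.0, -0.006, -0.006], [-0.006, 1.0, -0.002], [0.006, -0.002, -1.0]]
force: [-0.4, 0.0, -3.2]
finger_gap: 0.693
grip_force: 67.6
```

Run:
```python
from h import *
c=cap('scene');cv2.imwrite('pics/s1.png',cv2.resize(c['frame'][170:370,440:640],None,fx=3,fy=3,interpolation=cv2.INTER_CUBIC))
print(telemetry.get_obs()['eef_pos'])
```

```text
[590.50652881 324.77523279 177.73132765]
```

View pics/s1.png

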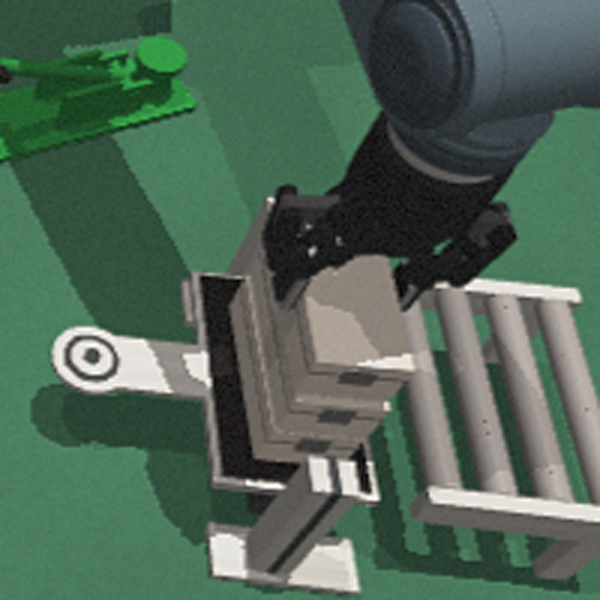

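The spare hangs squarely about 7 mm above the column; its end face in the crop is near (355,380) and the column's edges are parallel to it. Lowering.

Call:
jog_arm --moves '[{"offset":[0.1,0.1,-0.3],"spin":0},{"offset":[0.1,0.1,-0.5],"spin":0},{"offset":[0.1,0.1,-0.7],"spin":0},{"offset":[0.1,0.1,-0.8],"spin":0},{"offset":[0.1,0.1,-0.9],"spin":0}]'

```text
t: 4.73
eef_pos: [592.7, 327.6, 171.8]
orientation: [[-1.0, -0.008, 0.001], [-0.008, 1.0, 0.0], [-0.001, 0.0, -1.0]]
force: [-2.2, -0.9, 3.0]
finger_gap: 0.689
grip_force: 68.2
```

Call:
jog_arm --moves '[{"offset":[0,0,0],"spin":0},{"offset":[0,0,0],"spin":0},{"offset":[0,0,0],"spin":0},{"offset":[0,0,0],"spin":0},{"offset":[0,0,0],"spin":0}]' --gripper 1

```text
t: 5.15
eef_pos: [592.7, 327.6, 171.8]
orientation: [[-1.0, -0.008, 0.001], [-0.008, 1.0, 0.0], [-0.001, 0.0, -1.0]]
force: [-0.6, -1.4, -0.4]
finger_gap: 0.999
grip_force: 0.0
```

Call:
jog_arm --moves '[{"offset":[0,0,1],"spin":0},{"offset":[0,0,3],"spin":0},{"offset":[0,0,6],"spin":0},{"offset":[0,0,9],"spin":0},{"offset":[0,-2,10],"spin":0}]'

```text
t: 5.57
eef_pos: [594.0, 310.2, 278.2]
orientation: [[-1.0, -0.011, 0.009], [-0.011, 1.0, 0.004], [-0.009, 0.004, -1.0]]
force: [0.3, 0.0, 1.9]
finger_gap: 1.003
grip_force: 0.0
```

Call:
jog_arm --moves '[{"offset":[0,-4.1,0],"spin":0},{"offset":[0,-8.2,0],"spin":0},{"offset":[0,-12.3,0],"spin":0},{"offset":[0,-16.4,0],"spin":0},{"offset":[0,-20.5,0],"spin":0}]'

```text
t: 5.98
eef_pos: [592.3, 100.8, 272.5]
orientation: [[-1.0, -0.009, 0.001], [-0.009, 1.0, -0.0], [-0.001, -0.0, -1.0]]
force: [0.6, -0.5, -0.6]
finger_gap: 0.999
grip_force: 0.0
```

Call:
jog_arm --moves '[{"offset":[0,-4.1,0],"spin":0},{"offset":[0,-8.2,0],"spin":0},{"offset":[0,-12.3,0],"spin":0},{"offset":[0,-16.4,0],"spin":0},{"offset":[0,-20.5,0],"spin":0}]'

```text
t: 6.4
eef_pos: [592.3, -104.5, 272.6]
orientation: [[-1.0, -0.008, 0.001], [-0.008, 1.0, -0.0], [-0.001, -0.0, -1.0]]
force: [0.6, 0.9, -0.1]
finger_gap: 0.998
grip_force: 0.0
```

```bash
cat > m.py <<'E'
from h import *
def rep(n,name,c,m,h,close=0):
    W=cloud(c);m=cv2.morphologyEx(m.astype(np.uint8),cv2.MORPH_OPEN,np.ones((3,3)))
    if close:m=cv2.morphologyEx(m,cv2.MORPH_CLOSE,np.ones((close,close)))
    cs,_=cv2.findContours(m,cv2.RETR_EXTERNAL,cv2.CHAIN_APPROX_NONE)
    if not cs: print(n,name,'none');return
    k=max(cs,key=cv2.contourArea)
    P=np.array([ray(c,u,v,h)[:2] for u,v in k[:,0]],np.float32);r=cv2.minAreaRect(P)
    q=np.zeros_like(m);cv2.drawContours(q,[k],-1,1,-1);q=cv2.erode(q,np.ones((3,3)))
    print(n,name,'z',np.nanmedian(W[...,2][q>0]).round(1),'rect',np.round(r[0],1),np.round(r[1],1),round(r[2],1),'circ',np.round(cv2.minEnclosingCircle(P)[0],1))
def masks(c):
    W=cloud(c);hsv=cv2.cvtColor(c['frame'],cv2.COLOR_BGR2HSV)
    X,Y,Z=[np.nan_to_num(W[...,i],nan=-999) for i in range(3)]
    return hsv[...,1],hsv[...,2],lambda x0,x1,y0,y1,z0,z1:(X>x0)&(X<x1)&(Y>y0)&(Y<y1)&(Z>z0)&(Z<z1)
E
python3 - <<'E'
from m import *
for n in('scene','top'):
    c=cap(n);S,V,box=masks(c);cv2.imwrite(f'pics/{n}2.png',c['frame'])
    rep(n,'coltop',c,box(480,680,280,420,192,215),202)
    rep(n,'posts+x',c,box(660,760,300,400,125,145),135)
    rep(n,'posts-x',c,box(430,500,300,400,125,145),135)
    rep(n,'ringplate',c,(S<50)&box(500,700,170,228,62,84),74,5)
    rep(n,'saddle',c,(S<50)&box(540,660,-230,-150,44,56),50)
E
```

```text
scene coltop z 201.8 rect [596.3 325.4] [136.5  63.8] 0.6 circ [595.7 326. ]
scene posts+x z 134.8 rect [696.6 323.3] [32.5 32.2] 87.6 circ [697.4 322.6]
scene posts-x z 133.9 rect [477.7 317.5] [17.7 38.4] 55.9 circ [480.2 321.2]
scene ringplate z 74.7 rect [586.4 199.1] [56.4 58.4] 87.1 circ [585.2 199. ]
scene saddle z 49.6 rect [ 605.  -191.3] [42.9 42. ] 6.6 circ [ 605.4 -191.2]
top coltop z 203.1 rect [590.  323.6] [131.6  62.4] 0.9 circ [589.1 324.9]
top posts+x z 136.0 rect [692.  322.7] [30.9 25.8] 89.4 circ [691.9 321.6]
top posts-x z 135.9 rect [477.5 325.3] [25.6 30.3] 0.7 circ [476.4 325.3]
top ringplate z 75.6 rect [582.9 198.9] [53.7 55.8] 0.2 circ [583.  198.9]
top saddle z 51.2 rect [ 601.2 -194.3] [37.9 38.2] 89.4 circ [ 601.5 -194.1]
```

Run:
```python
from m import *
import pickle
D=pickle.load(open('d0.pkl','rb'))
print(np.round(telemetry.get_obs()['joint_positions'],3))
for n,c in D.items():
    S,V,box=masks(c)
    m=(S<60)&box(500,700,140,300,62,84)
    W=cloud(c)
    cs,_=cv2.findContours(cv2.morphologyEx(m.astype(np.uint8),cv2.MORPH_CLOSE,np.ones((5,5))),cv2.RETR_EXTERNAL,cv2.CHAIN_APPROX_NONE);k=max(cs,key=cv2.contourArea)
    P=np.array([ray(c,u,v,74)[:2] for u,v in k[:,0]])
    y0=P[:,1].min();Q=P[P[:,1]<y0+32]
    A=np.c_[2*Q,np.ones(len(Q))];s=np.linalg.lstsq(A,(Q**2).sum(1),rcond=None)[0]
    print(n,'tip y',y0,'circle',s[:2],np.sqrt(s[2]+s[0]**2+s[1]**2))
    # dark ring + bolt inside plate
    g=c['frame'].max(2); r=box(500,700,y0+6,y0+52,60,90)&(np.hypot(W[...,0]-s[0],W[...,1]-s[1])<20)&(g<150)
    v,u=np.nonzero(r);uu,vv=(u.min()+u.max())/2,(v.min()+v.max())/2
    print(' ring px',uu,vv,'->',ray(c,uu,vv,75).round(1),len(u))
```

```text
[-3.680e-01  1.020e-01  1.645e+00 -1.000e-03  1.393e+00 -1.940e+00]
scene tip y 164.1598927279281 circle [586.2154583  192.80786932] 28.75462686711395
 ring px 470.5 289.0 -> [584.3 193.5  75. ] 102
top tip y 162.9989485451296 circle [582.45565543 189.16168707] 26.791111107341106
 ring px 193.5 207.5 -> [581.4 190.7  75. ] 4
```

Lift point relative to the saddle: (−20,+384) mm in both views. The jack's axis is at 92.4°, so the grip point is about (606,−265).

Call:
jog_arm --moves '[{"offset":[0.3,-3.2,0],"spin":-0.12},{"offset":[0.6,-6.4,0],"spin":-0.24},{"offset":[0.9,-9.6,-1],"spin":-0.36},{"offset":[1.2,-12.8,-2],"spin":-0.48},{"offset":[1.4,-16.1,-3],"spin":-0.6}]'

```text
t: 6.92
eef_pos: [607.1, -264.1, 242.1]
orientation: [[-0.827, 0.562, 0.001], [0.562, 0.827, -0.0], [-0.001, 0.0, -1.0]]
force: [-0.5, 0.5, -0.3]
finger_gap: 1.0
grip_force: 0.0
```

Call:
jog_arm --moves '[{"offset":[0,0,-1],"spin":-0.12},{"offset":[0,0,-2],"spin":-0.24},{"offset":[0,0,-4],"spin":-0.36},{"offset":[0,0,-6],"spin":-0.48},{"offset":[0,0,-7],"spin":-0.6}]'

```text
t: 7.33
eef_pos: [605.9, -262.2, 169.3]
orientation: [[-0.365, 0.931, -0.002], [0.931, 0.365, 0.002], [0.003, -0.002, -1.0]]
force: [-0.6, -0.4, -0.1]
finger_gap: 1.0
grip_force: 0.0
```

Call:
jog_arm --moves '[{"offset":[0,0,-1],"spin":-0.12},{"offset":[0,0,-2],"spin":-0.24},{"offset":[0,0,-3],"spin":-0.338},{"offset":[0,0,-4],"spin":-0.338},{"offset":[0,0,-4],"spin":-0.338}]'

```text
t: 7.75
eef_pos: [605.7, -262.2, 129.3]
orientation: [[-0.044, 0.999, -0.003], [0.999, 0.044, 0.002], [0.002, -0.003, -1.0]]
force: [-0.5, 0.2, -1.0]
finger_gap: 1.0
grip_force: 0.0
```

Run:
```python
from h import *
c=cap('scene');cv2.imwrite('pics/s3.png',cv2.resize(c['frame'][190:340,160:360],None,fx=4,fy=4,interpolation=cv2.INTER_CUBIC))
print(telemetry.get_obs()['eef_pos'],telemetry.get_obs()['joint_positions'])
```

```text
[ 606.09257467 -262.62341861  130.38017173] [-5.80230103e-01  3.70609564e-01  1.59566248e+00  1.20652936e-04
  1.17754635e+00 -6.24174846e-01]
```

View pics/s3.png

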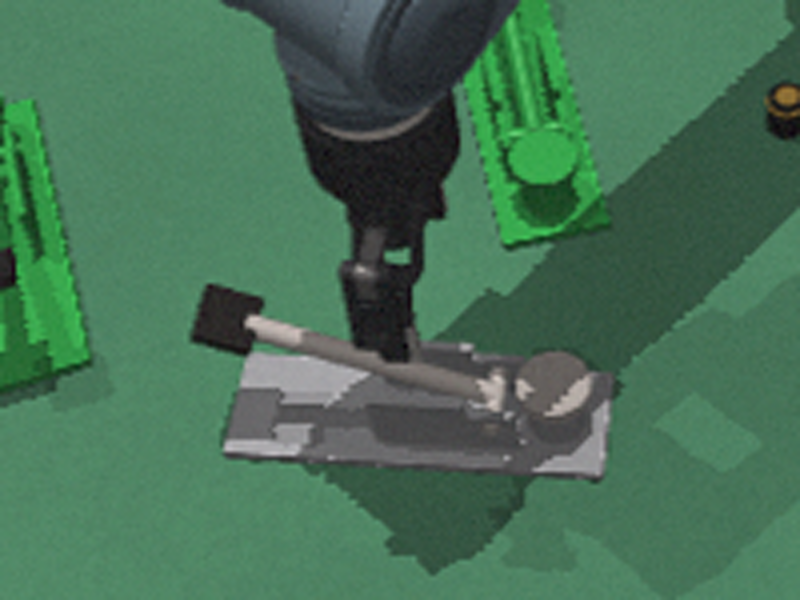

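The gripper (crop (385,300)) is above the handle and cheeks at (430,430), between pedal (228,318) and saddle (550,385). Descending and gripping.

Call:
jog_arm --moves '[{"offset":[0,-0.1,-3],"spin":0},{"offset":[0,-0.1,-6],"spin":0},{"offset":[0,-0.1,-8.5],"spin":0},{"offset":[0,-0.1,-10.5],"spin":0},{"offset":[0,-0.1,-11.2],"spin":0}]'

```text
t: 8.22
eef_pos: [605.0, -263.3, 16.5]
orientation: [[-0.043, 0.999, -0.004], [0.999, 0.043, 0.003], [0.003, -0.004, -1.0]]
force: [-0.5, -0.5, -0.2]
finger_gap: 0.995
grip_force: 0.0
```

Call:
jog_arm --moves '[{"offset":[0,0,0],"spin":0},{"offset":[0,0,0],"spin":0},{"offset":[0,0,0],"spin":0},{"offset":[0,0,0],"spin":0},{"offset":[0,0,0],"spin":0}]' --gripper 0.2

```text
t: 8.63
eef_pos: [607.7, -265.5, 22.0]
orientation: [[-0.042, 0.999, 0.002], [0.999, 0.042, -0.002], [-0.002, 0.002, -1.0]]
force: [-1.6, 0.4, 6.5]
finger_gap: 0.506
grip_force: 66.2
```

Call:
jog_arm --moves '[{"offset":[0,0,0.4],"spin":0},{"offset":[0,0,0.9],"spin":0},{"offset":[0,0,1.3],"spin":0},{"offset":[0,1,1.3],"spin":0},{"offset":[-0.2,4,1.3],"spin":-0.01}]'

```text
t: 9.05
eef_pos: [605.2, -227.4, 33.0]
orientation: [[-0.027, 1.0, 0.003], [1.0, 0.027, -0.003], [-0.003, 0.003, -1.0]]
force: [1.1, 0.1, -7.5]
finger_gap: 0.505
grip_force: 64.4
```

Call:
jog_arm --moves '[{"offset":[-0.2,3,0],"spin":-0.01},{"offset":[-0.4,6,0],"spin":-0.023},{"offset":[-0.6,9,0],"spin":-0.023},{"offset":[-0.8,12,0],"spin":-0.023},{"offset":[-1,15,0],"spin":-0.023}]'

```text
t: 9.47
eef_pos: [593.3, -72.1, 31.7]
orientation: [[-0.008, 1.0, -0.001], [1.0, 0.008, 0.001], [0.001, -0.001, -1.0]]
force: [1.9, 0.9, -8.9]
finger_gap: 0.506
grip_force: 64.4
```

Call:
jog_arm --moves '[{"offset":[-0.2,3,-0.2],"spin":0},{"offset":[-0.3,6,-0.4],"spin":0},{"offset":[-0.4,9,-0.5],"spin":0},{"offset":[-0.6,11,-0.5],"spin":0},{"offset":[-0.8,12,-0.5],"spin":0}]'

```text
t: 9.88
eef_pos: [584.9, 49.0, 26.5]
orientation: [[-0.011, 1.0, -0.002], [1.0, 0.011, 0.001], [0.001, -0.002, -1.0]]
force: [-0.3, -0.2, -10.0]
finger_gap: 0.504
grip_force: 64.3
```

Call:
jog_arm --moves '[{"offset":[0.1,2,0],"spin":0},{"offset":[0.1,4,0],"spin":0},{"offset":[0.1,5.8,0],"spin":0},{"offset":[0.1,6.8,0],"spin":0},{"offset":[0.1,7.0,0],"spin":0}]'

```text
t: 10.3
eef_pos: [586.8, 117.1, 27.0]
orientation: [[-0.01, 1.0, -0.001], [1.0, 0.01, 0.0], [0.0, -0.001, -1.0]]
force: [0.1, 0.4, -8.8]
finger_gap: 0.506
grip_force: 64.3
```

Call:
jog_arm --moves '[{"offset":[0,0,-0.2],"spin":0},{"offset":[0,0,-0.3],"spin":0},{"offset":[0,0,-0.4],"spin":0},{"offset":[0,0,-0.5],"spin":0},{"offset":[0,0,-0.5],"spin":0}]'

```text
t: 10.72
eef_pos: [587.6, 114.6, 22.3]
orientation: [[-0.007, 1.0, -0.0], [1.0, 0.007, -0.0], [-0.0, -0.0, -1.0]]
force: [0.1, -0.7, -8.4]
finger_gap: 0.504
grip_force: 64.4
```

Run:
```python
from m import *
print(telemetry.get_obs()['eef_pos'],telemetry.get_obs()['force'])
c=cap('scene');cv2.imwrite('pics/s4.png',cv2.resize(c['frame'][190:340,360:560],None,fx=4,fy=4,interpolation=cv2.INTER_CUBIC))
```

```text
[587.5882692  114.64808006  22.25242611] [ 0.10429154 -0.65394851 -8.35287072]
```

View pics/s4.png

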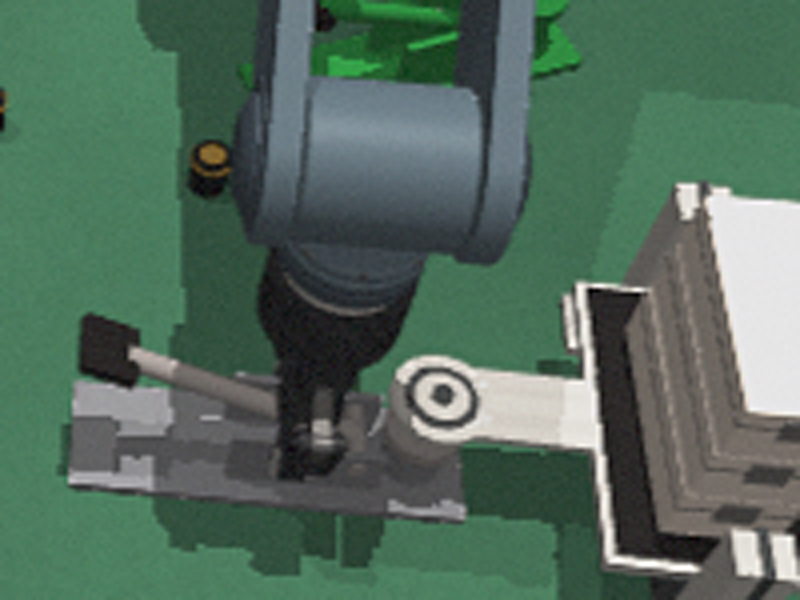

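The saddle sits under the tongue's ring (crop (442,393)). It is about 2 mm off in x and 4 mm short in y, so I'll correct that and set it down.

Call:
jog_arm --moves '[{"offset":[-0.1,0.2,0],"spin":0},{"offset":[-0.2,0.4,0],"spin":0},{"offset":[-0.2,0.4,-0.1],"spin":0},{"offset":[-0.2,0.4,-0.3],"spin":0},{"offset":[-0.2,0.4,-0.4],"spin":0}]'

```text
t: 11.18
eef_pos: [585.4, 119.9, 22.0]
orientation: [[-0.008, 1.0, -0.003], [1.0, 0.008, -0.0], [-0.0, -0.003, -1.0]]
force: [-20.0, -0.5, 26.7]
finger_gap: 0.505
grip_force: 68.9
```

Good position (585.4,119.9), seated. Releasing.

Call:
jog_arm --moves '[{"offset":[0,0,0.2],"spin":0},{"offset":[0,0,0.3],"spin":0},{"offset":[0,0,0.3],"spin":0},{"offset":[0,0,0.3],"spin":0},{"offset":[0,0,0.3],"spin":0}]' --gripper 1

```text
t: 11.6
eef_pos: [586.0, 119.5, 21.7]
orientation: [[-0.008, 1.0, 0.001], [1.0, 0.008, 0.0], [0.0, 0.001, -1.0]]
force: [-0.6, 1.0, 0.3]
finger_gap: 1.0
grip_force: 0.0
```

Call:
jog_arm --moves '[{"offset":[0,0,2],"spin":0},{"offset":[0,0,5],"spin":0},{"offset":[0,0,8.5],"spin":0},{"offset":[0,0,12],"spin":0},{"offset":[0,-1,14.5],"spin":0}]'

```text
t: 12.02
eef_pos: [586.5, 110.4, 169.7]
orientation: [[-0.01, 1.0, 0.004], [1.0, 0.01, 0.001], [0.0, 0.004, -1.0]]
force: [1.1, -0.2, 0.2]
finger_gap: 1.001
grip_force: 0.0
```

Call:
jog_arm --moves '[{"offset":[0,-3,0],"spin":0},{"offset":[0,-6,0],"spin":0},{"offset":[0,-9,0],"spin":0},{"offset":[0,-11,0],"spin":0},{"offset":[0,-11,0],"spin":0}]' --gripper 0

```text
t: 12.43
eef_pos: [585.7, -3.9, 166.4]
orientation: [[-0.004, 1.0, 0.0], [1.0, 0.004, -0.001], [-0.001, 0.0, -1.0]]
force: [-0.2, 0.9, -0.1]
finger_gap: 0.298
grip_force: 0.0
```

Run:
```python
from m import *
print(telemetry.get_obs()['eef_pos'],telemetry.get_obs()['force'])
for n in('scene','top'):
    c=cap(n);S,V,box=masks(c);cv2.imwrite(f'pics/{n}5.png',c['frame'])
    rep(n,'base',c,(S<60)&box(500,680,-20,240,3,14),8,9)
    rep(n,'pedal',c,(V<70)&box(540,650,-30,45,60,110),102)
    rep(n,'saddle',c,(S<60)&box(540,650,150,185,44,56),50)
    rep(n,'coltop',c,box(480,680,280,420,192,215),202)
cv2.imwrite('pics/s5.png',np.vstack([cv2.resize(cap('scene')['frame'][220:340,360:560],None,fx=2.5,fy=2.5),cv2.resize(cap('top')['frame'][160:280,130:330],None,fx=2.5,fy=2.5)]))
```

```text
[585.68370307  -3.85248422 166.41033092] [-0.15413648  0.91885376 -0.14939322]
scene base z 7.9 rect [588.1 110.4] [ 72.4 224.8] 0.5 circ [589.  109.5]
scene pedal z 102.9 rect [590.5  11.7] [45.5 30.9] 1.8 circ [590.6  11.7]
scene saddle z 52.1 rect [601.8 181.8] [4.4 5.9] 87.0 circ [601.8 181.8]
scene coltop z 201.7 rect [596.4 325.4] [136.7  63.8] 0.6 circ [595.6 326.9]
top base z 9.0 rect [575.9  72.2] [55.9 16.8] 89.4 circ [575.9  72.2]
top pedal none
top saddle none
top coltop z 203.2 rect [590.  323.6] [131.6  62.5] 0.9 circ [589.1 324.9]
```

View pics/s5.png

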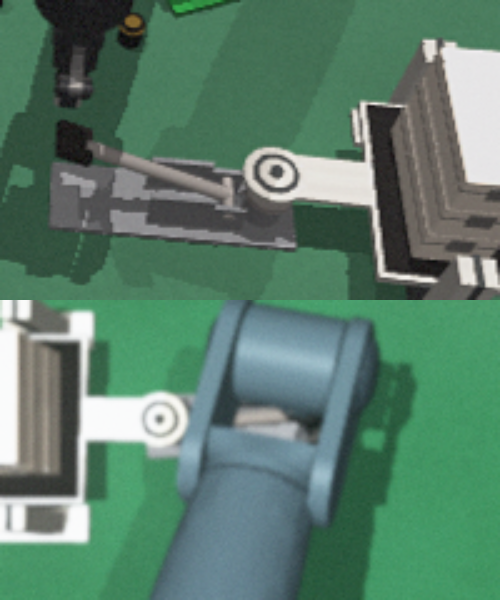

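Jack's saddle is about 2 mm from the lift point (base rect (588,110) at 90.5°), with the pedal at about (587,13,102). Now above the pedal.

Call:
jog_arm --moves '[{"offset":[0.1,0.8,-2],"spin":0},{"offset":[0.1,1.6,-4],"spin":0},{"offset":[0.1,1.6,-5],"spin":0},{"offset":[0.1,1.6,-5.4],"spin":0},{"offset":[0.1,1.6,-5.4],"spin":0}]'

```text
t: 13.05
eef_pos: [585.8, 16.1, 111.2]
orientation: [[-0.009, 1.0, -0.002], [1.0, 0.009, 0.0], [0.0, -0.002, -1.0]]
force: [0.8, -0.5, 1.0]
finger_gap: 0.004
grip_force: 0.0
```

Call:
jog_arm --moves '[{"offset":[0,0,-0.4],"spin":0},{"offset":[0,-0.1,-0.9],"spin":0},{"offset":[0,-0.4,-1.7],"spin":0},{"offset":[0,-0.7,-2.5],"spin":0},{"offset":[0,-0.9,-3.2],"spin":0}]'

```text
t: 13.47
eef_pos: [587.2, 5.7, 80.2]
orientation: [[-0.007, 1.0, 0.002], [1.0, 0.007, -0.0], [-0.0, 0.002, -1.0]]
force: [1.1, -0.7, 2.0]
finger_gap: 0.0
grip_force: 1.0
```

Call:
jog_arm --moves '[{"offset":[0,-0.2,-1],"spin":0},{"offset":[0,-0.4,-2],"spin":0},{"offset":[0,-0.6,-3],"spin":0},{"offset":[0,-0.7,-4],"spin":0},{"offset":[0,-0.8,-4.9],"spin":0}]'

```text
t: 13.88
eef_pos: [587.5, -1.5, 31.7]
orientation: [[-0.007, 1.0, 0.002], [1.0, 0.007, 0.001], [0.001, 0.002, -1.0]]
force: [-0.4, 4.0, 14.7]
finger_gap: 0.002
grip_force: 7.9
```

Call:
jog_arm --moves '[{"offset":[0,0,0],"spin":0},{"offset":[0,0,-0.1],"spin":0},{"offset":[0,0,-0.1],"spin":0}]'

```text
t: 14.13
eef_pos: [587.6, -1.5, 31.8]
orientation: [[-0.008, 1.0, 0.001], [1.0, 0.008, 0.001], [0.001, 0.001, -1.0]]
force: [-3.5, 2.1, 13.7]
finger_gap: -0.005
grip_force: 7.1
```

Run:
```python
from m import *
o=telemetry.get_obs();print(o['eef_pos'],o['force'])
c=cap('scene');S,V,box=masks(c)
rep('s','base',c,(S<60)&box(500,680,-20,240,3,14),8,9)
rep('s','coltop',c,box(480,680,280,420,200,240),220)
rep('s','plate',c,(S<60)&box(500,700,140,225,75,110),92,5)
```

```text
[587.56595823  -1.49307904  31.79249048] [-3.45769932  2.14178685 13.71934946]
s base z 8.2 rect [588.3 110.6] [224.2  71.9] 90.0 circ [596.6 110.7]
s coltop z 219.6 rect [599.2 323.3] [142.4  68.4] 0.4 circ [599.6 324.3]
s plate z 92.9 rect [586.9 194.4] [59.7 58.3] 89.5 circ [585.2 198.2]
```

Deck is up 18 mm, handle at its stop, jack unmoved. Releasing fully upward along the arc, then pressing again.

Call:
jog_arm --moves '[{"offset":[0,0.1,1],"spin":0},{"offset":[0,0.2,2],"spin":0},{"offset":[0,0.4,3],"spin":0},{"offset":[0,0.6,4],"spin":0},{"offset":[0,0.8,5],"spin":0}]'

```text
t: 14.6
eef_pos: [586.8, 6.1, 80.9]
orientation: [[-0.007, 1.0, 0.001], [1.0, 0.007, -0.0], [-0.0, 0.001, -1.0]]
force: [1.6, -0.1, 1.2]
finger_gap: 0.002
grip_force: 0.6
```

Call:
jog_arm --moves '[{"offset":[0,0.3,1],"spin":0},{"offset":[0,0.6,2],"spin":0},{"offset":[0,0.8,3],"spin":0},{"offset":[0,0.8,3.5],"spin":0},{"offset":[0,0.8,3.5],"spin":0}]'

```text
t: 15.02
eef_pos: [587.0, 14.5, 116.4]
orientation: [[-0.008, 1.0, 0.002], [1.0, 0.008, -0.0], [-0.0, 0.002, -1.0]]
force: [0.3, 0.6, -0.2]
finger_gap: -0.0
grip_force: 0.0
```

Run:
```python
from m import *
o=telemetry.get_obs();print(o['eef_pos'],o['force'])
c=cap('scene');S,V,box=masks(c)
rep('s','base',c,(S<60)&box(500,680,-20,240,3,14),8,9)
rep('s','pedal',c,(V<70)&box(540,650,-30,45,90,107),102)
rep('s','coltop',c,box(480,680,280,420,190,240),202)
rep('s','plate',c,(S<60)&box(500,700,140,225,65,110),74,5)
```

```text
[586.98570355  14.51597307 116.41861587] [ 0.33032982  0.57238008 -0.20986079]
s base z 8.0 rect [587.6 110.4] [ 71.8 224.7] 0.7 circ [590.5 109.7]
s pedal z 100.2 rect [599.1  16.5] [27.9 21.7] 1.8 circ [599.3  16.5]
s coltop z 201.8 rect [596.9 324.8] [137.7  65. ] 0.6 circ [595.7 326. ]
s plate z 74.4 rect [585.9 194.2] [57.5 61.2] 2.2 circ [587.  196.9]
```

The handle is back up and the deck is down. Pressing again from z=116 to about 31.

Call:
jog_arm --moves '[{"offset":[0,0,-1],"spin":0},{"offset":[0,-0.2,-2],"spin":0},{"offset":[0,-0.5,-2.8],"spin":0},{"offset":[0,-0.8,-3.6],"spin":0},{"offset":[0,-1,-4.2],"spin":0}]'

```text
t: 15.48
eef_pos: [585.8, 4.6, 71.6]
orientation: [[-0.007, 1.0, -0.002], [1.0, 0.007, 0.001], [0.001, -0.002, -1.0]]
force: [-1.2, 5.4, 7.7]
finger_gap: 0.002
grip_force: 3.8
```

Call:
jog_arm --moves '[{"offset":[0,-0.2,-1],"spin":0},{"offset":[0,-0.4,-2],"spin":0},{"offset":[0,-0.5,-3],"spin":0},{"offset":[0,-0.6,-4],"spin":0},{"offset":[0,-0.6,-4.4],"spin":0}]'

```text
t: 15.9
eef_pos: [587.0, -1.6, 30.0]
orientation: [[-0.008, 1.0, -0.001], [1.0, 0.008, 0.001], [0.001, -0.001, -1.0]]
force: [-10.7, 2.8, 30.8]
finger_gap: -0.003
grip_force: 14.9
```

Call:
jog_arm --moves '[{"offset":[0,0,-0.1],"spin":0},{"offset":[0,0,-0.1],"spin":0},{"offset":[0,0,-0.1],"spin":0},{"offset":[0,0,-0.1],"spin":0},{"offset":[0,0,-0.1],"spin":0}]'

```text
t: 16.32
eef_pos: [586.9, -1.6, 30.8]
orientation: [[-0.008, 1.0, -0.001], [1.0, 0.008, 0.0], [0.0, -0.001, -1.0]]
force: [-9.6, 1.7, 22.6]
finger_gap: 0.003
grip_force: 11.1
```

Run:
```python
from m import *
o=telemetry.get_obs();print(o['t'],o['eef_pos'],o['force'])
c=cap('scene');S,V,box=masks(c)
rep('s','base',c,(S<60)&box(500,680,-20,240,3,14),8,9)
rep('s','coltop',c,box(480,680,280,420,200,240),220)
rep('s','plate',c,(S<60)&box(500,700,140,225,75,110),92,5)
cv2.imwrite('pics/s6.png',cv2.resize(c['frame'][200:380,340:640],None,fx=2.5,fy=2.5))
```

```text
16.3167 [586.9301519   -1.5895529   30.83252545] [-9.60858085  1.74104965 22.5596833 ]
s base z 8.4 rect [587.6 110.6] [ 71.3 224.6] 0.1 circ [596.6 110.7]
s coltop z 220.0 rect [599.1 323.2] [142.9  69. ] 0.6 circ [597.5 322.9]
s plate z 93.1 rect [586.1 194.6] [59.9 59.9] 85.2 circ [586.2 198.3]
```

View pics/s6.png

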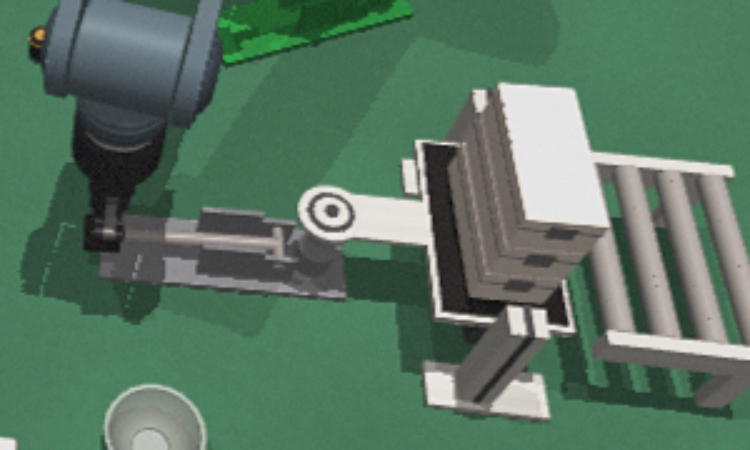

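The handle is held level at the pedal (crop (105,232)), the deck is raised and the three cases are square on it. Handing in.

```bash
python3 -c "
from station import ctrl
print(ctrl.hand_in())"
```

```text
the job is handed in; nothing more can be done
None
```

I've handed the job in with the spare case square on the column, the jack under the lift point, one full pump stroke done, and the handle held down with the deck raised about 18 mm; hand-in returned no verdict.

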